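Clear and reload the bottle test station, then hold its enabling button

ROBOT

A 6-joint arm with a two-finger parallel gripper is mounted at the origin on a cart in front of the work surface, level with it; the furniture and walls round the work are solid. World frame = base frame: x ahead of the robot, y to its left, z up, the work surface at z = 0. Lengths are in m, angles in rad, forces in N, time in s.
With the tool pointing down it reaches from about 0.35 to 0.975 m from the base axis. Payload 4.9 kg.
Tool frame: the origin (TCP) lies on the front face of the gripper's body, between the roots of the fingers; the fingertips stand ctrl.tip_extent ahead of it and the grasp point (between the pads) lies 54 mm ahead of it (ctrl.tip_extent is the distance from the TCP to the fingertips, in m); z points along the fingers, y is the line along which they close (so a half turn about z gives the same grasp; the last joint's range is limited). The gripper opens to 85 mm and grips with 20 to 120 N. Pads are 22 mm wide; open, the fingers measure 114 mm over their backs; the gripper's body (76 mm by 85 mm) begins 54 mm behind the grasp point. The pads swing forward as they close: fully open they stand 13 mm farther back than shut.
Start: joints at [1.119, 0.053, 1.613, -0, 1.476, -0.119], TCP at [0.204, 0.591, 0.304] pointing down, gripper open.
Joint ranges: [-3.01, 3.01], [-1.01, 2.22], [0.06, 2.58], [-1.02, 4.17], [0.09, 2.62], [-3.14, 3.14]. Speed limits (rad/s): [2.57, 2.57, 3.14, 3.14, 3.14, 3.14].

INTERFACE

Orientations are given as a rotation vector (axis times angle).
In Python, from station import ctrl gives the robot as it stands.
- The arm moves only by the tool apply_moves, never from a script. Its argument "rows" is one flat list of numbers, 6 for each row, row after row: the shift along the tool's x, y, z normalised to -1 to 1, where 1 is 0.6 m, then the turn, a rotation vector about the tool's x, y, z normalised to -1 to 1, where 1 is 90 degrees. A call has 1 to 20 rows; each row is the pose to reach, as a shift and turn from the pose commanded when the call began, along the tool's axes at that moment; what a row does not reach only later rows make up. A row lasts 1/10 s, in which the tool goes at most 50 mm and 8.59 degrees, less where a joint would pass 70% of its speed; a pose out of reach is approached as far as the arm can. A call with a number of a shift or a turn outside -1 to 1 is refused whole. A call with a gripper value outside its range is refused whole. "grip" is the opening, from 0 (shut) to 1 (fully open), set as the call begins (left out, the last holds). The fingers move at their own pace and stop on an object; "grip_force" is the grip in N (left out, the last holds). Time passes only in rows, so rows that repeat a pose let the fingers close. It gives the time, the measured TCP pose, the force, the opening and the grip force at its end, in the units of the state.
- ctrl.get_obs(): the state, without advancing time (a new reading comes with each control period).
- ctrl.get_image(name): name is "scene" or "side" or "wrist"; returns (picture, depth): 400x640x3 uint8, blue, green, red; 400x640 float32, m along the optical axis (not along the pixel's ray), 0 where there is no reading.
- ctrl.camera_model(name): a dict with "mtx" (3x3 intrinsics, pixels), "R" (3x3) and "t" (3): a world point X has camera coordinates R X + t; the wrist camera has in their place "tool_from_camera" (4x4, takes a point from camera to tool coordinates, whose origin is the TCP and whose axes are the flange's). Camera axes: x right, y down, z forward; pixel columns grow to the right and rows downward; lengths in m; the calibration is good to about 2 mm. A picture is of the moment at which its call begins: read the wrist's pose just before it. camera_model takes no time and is no camera call.
- ctrl.finish_job(): hands the job in; it is judged then, once.
The state is a dict: "t": time; "q": joint angles; "dq": joint speeds; "effort": joint torques, N m; "tool_pos": TCP position; "tool_rot": TCP orientation; "contact_force": force on the tool from outside, world axes, zero at the start; "wrist_torque": the same for the moment, N m; "opening": finger opening in m; "grip_force": force on a finger pad.
Only numpy, scipy, OpenCV 4.12 (cv2) and the standard library are available. Lean on these libraries where they do the work, as an engineer would, in place of code of your own. Each camera call takes 0.05 s, during which the arm holds its last target. There are 200 camera calls.

TASK

Clear the bottle test station by pushing its orange spring ejector all the way in, so that the tested bottle slides out of the blue nest and stays standing on the outfeed, and let the ejector spring back. Then stand the next bottle, which waits on the blue pad, in the emptied nest and let go of it. Finally press the station's black mushroom button half-way, until the middle of the green band on its stem is level with the top of the black collar, never all the way down, and finish while still holding it there; keep both bottles upright and leave the beaker, nozzle and ferrule where they are.

Things in the scene. Friction and masses are not known exactly. Their poses are not given: they have to be found in the camera images.
- station: Fixed bottle test station. Origin at table height under the middle of the blue nest. Aluminium base 100 (x) x 315 (y, -150 to +165) x 12 mm. In line along y: ejector (y negative), nest (0), outfeed (y positive). A bracket 46 mm wide, top 52 mm above the table, stands at y = -49 mm; a yellow control box, 76 x 80 mm, 40 mm high, with the button at x = -88, y = -85 mm
- nest (a point): Middle of the nest floor, 12 mm above the table, axes as the station's: here belongs the middle of the next bottle's underside, its 52 mm side along y. Two blue cheeks, 60 mm long in y, 12 mm thick, 35 mm high above the floor, 31 mm apart, flank it in x; back stops 32 mm behind it (-y); open to the outfeed (+y)
- outfeed (a point): Middle of the outfeed floor, 12 mm above the table, 93 mm from the nest point along +y, axes as the station's. Steel rails 10 mm high, 48 mm apart in x; end stop 14 mm high at 55 mm further along +y
- ejector (a joint): Travel of the spring ejector, m: 0 sprung back, 0.070 all the way in. It slides along the station's +y; the spring pushes back with 1.5 N at 0 and 5 N at 0.070. A black pusher behind the bottle moves with it and takes the bottle along
- push_plate (a point): Middle of the outer (-y) face of the ejector's orange upright push plate, which is 40 mm wide in station x, 12 mm thick, 66 mm high (16 to 82 mm above the table; this point lies 52 mm above it). Push here towards the station's +y. Moves with the ejector; nothing stands behind it
- hold_button (a joint): How far the mushroom button is pressed down, m: 0 released, 0.024 bottomed. The green band of the stem meets the collar from 0.008 to 0.016. Spring 2 N at 0, 6.8 N at 0.012, 11.6 N at 0.024; it comes up when let go
- button_top (a point): Middle of the top of the black mushroom head (38 mm across, 12 mm thick), 81 mm above the table when released; moves with the button. Pressing is straight down. Below the head the stem (24 mm across) shows red 8 mm, green 8 mm, red 8 mm above the black collar (44 mm across, top 45 mm above the table)
- tested_bottle: Gold oval bottle with white top, 26 mm along its x (flat sides), 52 mm along its y, 97 mm tall (body to 85 mm, then a 15 mm wide neck), about 75 g; origin at the middle of its underside. At the start it stands in the nest
- next_bottle: A like bottle, 26 x 52 x 97 mm, origin at the middle of its underside, z up; it stands on the blue pad at the start. Grip it across the flat sides (along its x). Either way round is fine in the nest
- pad: Fixed blue pad 100 x 100 x 3 mm, origin at the middle of its underside
- beaker: White cup 58 mm across, 61 mm tall, loose bystander; origin at the middle of its underside
- nozzle: Light grey nozzle standing on its flange, 32 mm across, 67 mm tall, loose bystander; origin at the middle of its underside
- ferrule: Light grey flanged ring 50 mm across, 30 mm tall, loose bystander; origin at the middle of its underside

How it is judged:
By the outcome, as a careful person would: the job done as asked, in the order asked, and still so for the second after the job is handed in, while the arm keeps its last pose, push and grip.
It also fails if it takes over 67 s, if anything falls off the work surface, if the arm or the gripper's body presses on something with over 40 N, if the wrist force passes 120 N, or if a joint passes its speed limit or range.

## Working session

There is one attempt and no reset: what is moved stays moved. The work goes in short steps, Python scripts to look and compute and a tool call to move; the robot and the scene stay as the last step left them, time stands still between calls to the robot, and variables do not carry over. Pictures are saved under pics/ and viewed, at most 10 in all, crops included, and the job is handed in when it is done.

Besides the shell and the picture viewer there is one more tool, called after ">>>" as name(argument=value, ...) on one line, values as JSON. apply_moves: Moves the arm, as the interface text tells. Its arguments: {"type":"object","properties":{"rows":{"type":"array","items":{"type":"number"}},"grip":{"type":"number"},"grip_force":{"type":"number"}},"required":["rows"]}

```bash
mkdir -p pics
cat > h.py <<'E'
import numpy as np, cv2
from scipy.spatial.transform import Rotation as Ro
from station import ctrl
def cam(n):
    o=ctrl.get_obs(); im,d=ctrl.get_image(n); m=ctrl.camera_model(n); K=np.array(m["mtx"])
    if n=="wrist":
        T=np.array(m["tool_from_camera"]); W=np.eye(4); W[:3,:3]=Ro.from_rotvec(o["tool_rot"]).as_matrix(); W[:3,3]=o["tool_pos"]
        T=W@T; 
    else:
        T=np.eye(4); R=np.array(m["R"]); T[:3,:3]=R.T; T[:3,3]=-R.T@np.array(m["t"])
    v,u=np.mgrid[:400,:640]
    P=np.stack([(u-K[0,2])/K[0,0]*d,(v-K[1,2])/K[1,1]*d,d],-1)@T[:3,:3].T+T[:3,3]
    P[d<=0]=np.nan
    return im,P
E
python3 - <<'E'
from h import *
o=ctrl.get_obs(); print(o["t"],o["tool_pos"],o["tool_rot"],ctrl.tip_extent,o["opening"])
ims=[]
for n in ("scene","side"):
    im,P=cam(n); np.save(f"{n}.npy",P); np.save(f"{n}_im.npy",im)
    cv2.imwrite(f"pics/{n}0.png",im)
im,P=cam("wrist"); np.save("wrist.npy",P); np.save("wrist_im.npy",im); cv2.imwrite("pics/wrist0.png",im)
E
```

```text
0.0 [0.20397113 0.59029169 0.30268109] [-5.20260058e-01 -3.09763243e+00  3.02892055e-03] 0.0726 0.08501175740651298
```

View pics/scene0.png

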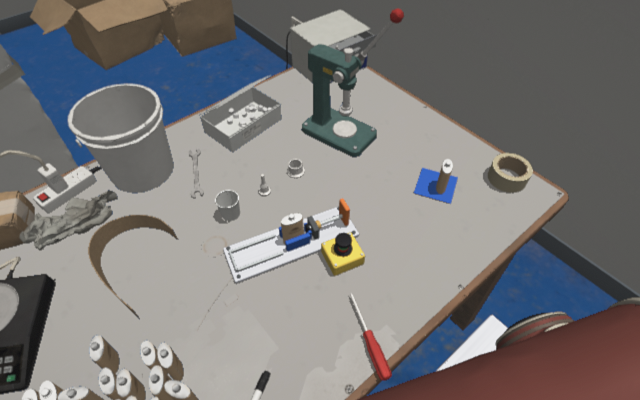

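View pics/side0.png

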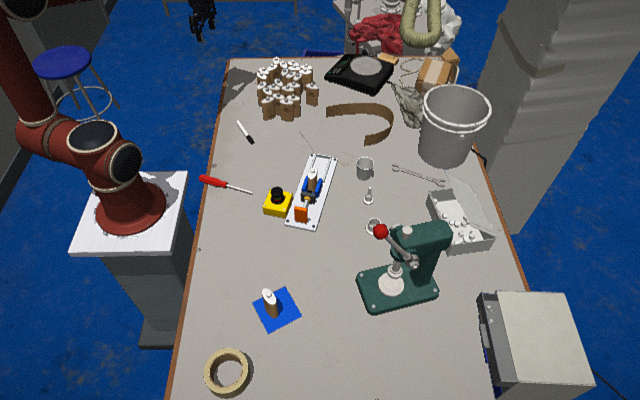

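The scene view shows the orange plate at about (345,212), the nest at (293,232), the button at (343,243) and the next bottle at (445,177) on the pad. In the side view they are at (301,213), (311,185), (277,195) and (269,303). Next I'll measure them.

Run:
```python
from h import *
for n in ("scene","side"):
    P=np.load(n+".npy"); im=np.load(n+"_im.npy"); hsv=cv2.cvtColor(im,cv2.COLOR_BGR2HSV); H,S,V=[hsv[...,i].astype(int) for i in range(3)]
    x,y,z=P[...,0],P[...,1],P[...,2]
    on=(x>.25)&(x<1.0)&(y>-.6)&(y<.6)
    def rep(nm,m,extra=True):
        m=m&on; 
        k,l,st,_=cv2.connectedComponentsWithStats(m.astype(np.uint8),connectivity=8)
        for i in range(1,k):
            if st[i,4]<15: continue
            q=P[l==i]; q=q[~np.isnan(q[:,0])]
            r=cv2.minAreaRect((q[:,:2]*1000).astype(np.float32))
            print(n,nm,st[i].tolist(),"mean",q.mean(0).round(4),"z",np.percentile(q[:,2],[2,98]).round(3),"rect",np.round(r[0],1),np.round(r[1],1),round(r[2],1))
    rep("pad",(H>100)&(H<130)&(S>150)&(z<.006)&(z>-.01))
    rep("cheek",(H>95)&(H<130)&(S>120)&(z>.04)&(z<.055))
    rep("yellowtop",(H>20)&(H<35)&(S>150)&(z>.035)&(z<.045))
    rep("orange",(H>3)&(H<18)&(S>180)&(z>.02)&(z<.09))
    rep("orangetop",(H>3)&(H<18)&(S>180)&(z>.079)&(z<.09))
    rep("button",(V<60)&(z>.074)&(z<.09))
    rep("plate",(S<40)&(V>150)&(z>.009)&(z<.0155))
    rep("bottletop",(z>.08)&(z<.115))
    rep("cups",(z>.02)&(z<.08)&(S<40)&(V>120))
```

```text
scene pad [414, 169, 43, 34, 741] mean [ 0.4696 -0.3441  0.0017] z [-0.002  0.005] rect [ 468.6 -349.9] [ 96.4 101.2] 28.5
scene cheek [285, 232, 25, 14, 130] mean [0.5468 0.0593 0.0449] z [0.04  0.048] rect [547.2  56.8] [62.8 15.4] 76.8
scene yellowtop [331, 243, 10, 14, 32] mean [0.4727 0.0134 0.0392] z [0.036 0.042] rect [470.9  13.4] [14.8 39.8] 69.2
scene yellowtop [322, 245, 42, 24, 97] mean [0.4458 0.0173 0.0375] z [0.035 0.041] rect [446.6  18. ] [97.8 49.1] 32.3
scene button [314, 102, 15, 10, 69] mean [ 0.8464 -0.2635  0.0816] z [0.074 0.089] rect [ 845.9 -264.9] [41.7 23.8] 56.8
scene button [336, 234, 15, 15, 173] mean [ 0.4591 -0.0022  0.0796] z [0.075 0.083] rect [459.9  -3.2] [32.4 32.7] 26.8
scene plate [312, 208, 27, 14, 170] mean [ 0.5767 -0.0544  0.0113] z [0.009 0.014] rect [576.2 -53.9] [67.6 26.7] 75.1
scene plate [303, 218, 4, 6, 15] mean [ 0.5982 -0.0011  0.0113] z [0.01  0.014] rect [ 5.969e+02 -2.000e-01] [ 7.6 17.1] 51.8
scene plate [321, 222, 13, 5, 19] mean [ 0.5531 -0.0377  0.0113] z [0.009 0.014] rect [553.1 -37. ] [32.5  5.5] 77.3
scene plate [224, 22
[... 8787 characters left out ...]
  33.6] 89.0
side cups [366, 194, 6, 6, 27] mean [0.7499 0.0066 0.0304] z [0.022 0.043] rect [750.6   8.3] [14.  16.9] 77.7
side cups [303, 200, 5, 8, 24] mean [ 0.5504 -0.0277  0.0423] z [0.038 0.046] rect [550.3 -27.5] [26.6  9.6] 76.4
side cups [442, 213, 6, 5, 21] mean [ 0.9778 -0.0679  0.0248] z [0.022 0.029] rect [977.5 -68. ] [12.3 16.4] 2.6
side cups [368, 218, 13, 11, 35] mean [ 0.7553 -0.0915  0.0285] z [0.023 0.034] rect [754.8 -92.8] [39. 29.] 32.9
side cups [451, 238, 14, 9, 45] mean [ 0.9822 -0.1819  0.0469] z [0.033 0.064] rect [ 984.  -186.8] [53.3 27.1] 42.9
side cups [378, 273, 26, 23, 433] mean [ 0.7783 -0.3024  0.0281] z [0.024 0.032] rect [ 778.1 -301.3] [64.4 71.4] 66.0
```

View pics/wrist0.png

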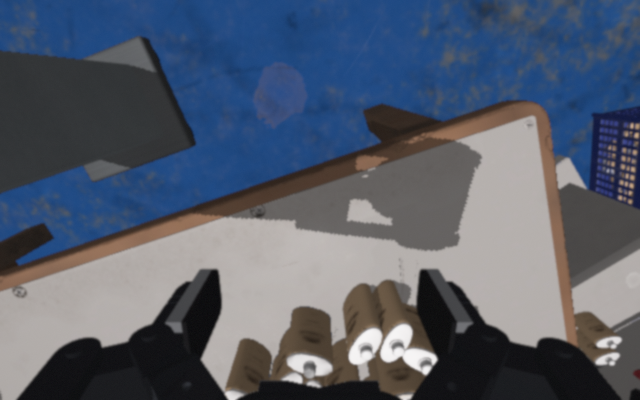

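The wrist view shows only the table edge and the spare bottles, which don't matter here. Both cameras give a station yaw of about -15.9° with the nest at (0.570, 0.051), and the button and bottle sizes are consistent. Next I'll go behind the push plate.

```bash
cat >> h.py <<'E'
yaw=np.radians(-15.87); nest=np.array([.570,.0515])
ex=np.array([np.cos(yaw),np.sin(yaw)]); ey=np.array([-ex[1],ex[0]])
def row(xy,z,ydeg,o=None):
    o=o or ctrl.get_obs(); R=Ro.from_rotvec(o["tool_rot"]).as_matrix()
    a=np.radians(ydeg); y=np.array([np.cos(a),np.sin(a),0]); zz=np.array([0,0,-1.])
    T=np.stack([np.cross(y,zz),y,zz],1)
    s=R.T@(np.array([*xy,z])-o["tool_pos"])/.6; r=Ro.from_matrix(R.T@T).as_rotvec()/(np.pi/2)
    print("row",np.round(np.r_[s,r],4).tolist(), "t",round(o["t"],2))
E
python3 -c "
from h import *
row(nest-.185*ey,.25,-15.87)"
```

```text
row [-0.8871, -0.9573, 0.0896, -0.0009, 0.0007, 0.9645] t 0.15
```

>>> apply_moves(rows=[-0.887,-0.957,0.09,0,0,0.9645,-0.887,-0.957,0.09,0,0,0.9645,-0.887,-0.957,0.09,0,0,0.9645,-0.887,-0.957,0.09,0,0,0.9645,-0.887,-0.957,0.09,0,0,0.9645,-0.887,-0.957,0.09,0,0,0.9645,-0.887,-0.957,0.09,0,0,0.9645,-0.887,-0.957,0.09,0,0,0.9645,-0.887,-0.957,0.09,0,0,0.9645,-0.887,-0.957,0.09,0,0,0.9645,-0.887,-0.957,0.09,0,0,0.9645,-0.887,-0.957,0.09,0,0,0.9645,-0.887,-0.957,0.09,0,0,0.9645,-0.887,-0.957,0.09,0,0,0.9645,-0.887,-0.957,0.09,0,0,0.9645,-0.887,-0.957,0.09,0,0,0.9645,-0.887,-0.957,0.09,0,0,0.9645,-0.887,-0.957,0.09,0,0,0.9645,-0.887,-0.957,0.09,0,0,0.9645,-0.887,-0.957,0.09,0,0,0.9645], grip=0)

```text
t: 2.15
tool_pos: [0.5193, -0.1246, 0.25]
tool_rot: [-2.505, -1.896, -0.0]
contact_force: [-0.3, 0.3, 0.0]
opening: 0.0002
grip_force: 0.0
```

Run:
```python
from h import *
o=ctrl.get_obs(); print(o["t"],o["tool_pos"],o["tool_rot"],o["opening"],ctrl.tip_extent,o["contact_force"],o["dq"].round(3) if hasattr(o["dq"],'round') else o["dq"])
im,P=cam("wrist"); cv2.imwrite("pics/w1.png",im)
np.save("w1.npy",P)
row(nest-.185*ey,.12,-15.87)
```

```text
2.15 [ 0.51925949 -0.12460452  0.24996072] [-2.50526115e+00 -1.89550619e+00 -2.37092577e-04] 0.00016286746004423315 0.0726 [-0.33290163  0.3265876   0.03237217] [ 0.003 -0.    -0.004 -0.002 -0.002  0.   ]
row [-0.0028, 0.0009, 0.2168, 0.0002, -0.0, 0.0011] t 2.2
```

View pics/w1.png

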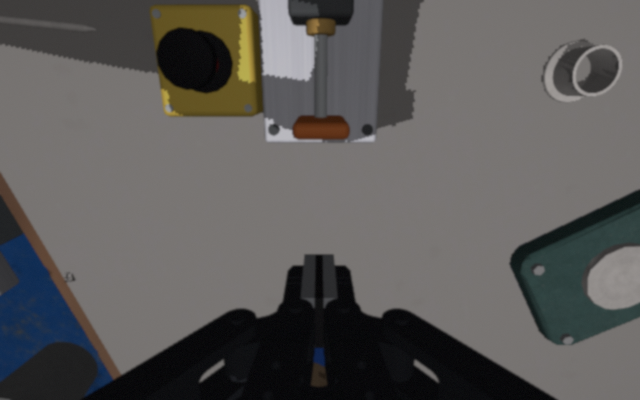

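The wrist picture shows the orange plate at (321,127), in line with the shut fingertips at (319,275). The button is at (195,58) and the base edge at row 140. I'll refine from this view's depth while going down behind the plate.

Run:
```python
from h import *
P=np.load("w1.npy"); im=cv2.imread("pics/w1.png"); hsv=cv2.cvtColor(im,cv2.COLOR_BGR2HSV); H,S,V=[hsv[...,i].astype(int) for i in range(3)]
z=P[...,2]
def st(q): d=q[:,:2]-nest; return np.stack([d@ex,d@ey,q[:,2]],1)*1000
for nm,m in [("orange",(H<18)&(S>150)&(z>.07)&(np.mgrid[:400,:640][0]<160)),("button",(V<60)&(z>.074)&(z<.09)&(np.mgrid[:400,:640][0]<150)&(np.mgrid[:400,:640][1]<250)),("yellow",(H>20)&(H<35)&(S>130)&(z>.035)&(z<.045))]:
    q=st(P[m]); print(nm,len(q),np.percentile(q,[1,50,99],axis=0).round(1).tolist())
    r=cv2.minAreaRect(q[:,:2].astype(np.float32)); print(r)
```

```text
orange 894 [[-18.7, -134.3, 73.8], [-0.3, -128.7, 81.5], [17.5, -124.0, 83.3]]
((-29.286998748779297, -116.69329833984375), (21.863725662231445, 98.80071258544922), 66.67540740966797)
button 2884 [[-105.3, -101.6, 75.4], [-87.3, -83.9, 81.0], [-70.4, -67.2, 82.8]]
((-87.99776458740234, -84.36859130859375), (36.76198959350586, 36.62747573852539), 23.976497650146484)
yellow 6573 [[-123.6, -122.2, 36.1], [-76.4, -79.1, 39.9], [-51.2, -45.6, 43.7]]
((-87.85099792480469, -84.021728515625), (74.46992492675781, 77.94776916503906), 0.4496837556362152)
```

>>> apply_moves(rows=[0,0,0.055,0,0,0,0,0,0.11,0,0,0,0,0,0.165,0,0,0,0,0,0.2167,0,0,0,0,0,0.2167,0,0,0])

```text
t: 2.7
tool_pos: [0.5163, -0.1238, 0.1152]
tool_rot: [-2.499, -1.89, 0.008]
contact_force: [-1.0, 0.1, 0.5]
opening: -0.0
grip_force: 0.0
```

>>> apply_moves(rows=[0.02,0,0,0,0,0,0.04,0,0,0,0,0,0.052,0,0,0,0,0,0.058,0,0,0,0,0,0.064,0,0,0,0,0,0.07,0,0,0,0,0,0.076,0,0,0,0,0,0.082,0,0,0,0,0,0.088,0,0,0,0,0,0.088,0,0,0,0,0])

```text
t: 3.7
tool_pos: [0.5343, -0.075, 0.1201]
tool_rot: [2.506, 1.893, 0.001]
contact_force: [0.9, -2.2, 1.8]
opening: 0.0
grip_force: 1.3
```

```bash
python3 -c "
from h import *
o=ctrl.get_obs();d=o['tool_pos'][:2]-nest;print(d@ex,d@ey,o['tool_pos'][2],o['contact_force'],o['contact_force'][:2]@ey,o['t'])"
```

```text
0.0002819188150775202 -0.13140890761231452 0.12007856285755683 [ 0.87698597 -2.23045877  1.80426151] -1.9056272574639233 3.7
```

>>> apply_moves(rows=[0.006,0,0,0,0,0,0.012,0,0,0,0,0,0.018,0,0,0,0,0,0.024,0,0,0,0,0,0.03,0,0,0,0,0,0.036,0,0,0,0,0,0.042,0,0,0,0,0,0.048,0,0,0,0,0,0.054,0,0,0,0,0,0.06,0,0,0,0,0,0.066,0,0,0,0,0,0.072,0,0,0,0,0,0.078,0,0,0,0,0,0.082,0,0,0,0,0,0.084,0,0,0,0,0,0.084,0,0,0,0,0])

```text
t: 5.3
tool_pos: [0.5479, -0.0266, 0.12]
tool_rot: [2.506, 1.893, -0.001]
contact_force: [1.0, -6.1, 2.3]
opening: 0.0
grip_force: 2.5
```

```bash
python3 -c "
from h import *
o=ctrl.get_obs();d=o['tool_pos'][:2]-nest;print(d@ex,d@ey,o['tool_pos'][2],o['contact_force'],o['contact_force'][:2]@ey,o['t'])"
```

```text
0.00013674613578099046 -0.08115808050641461 0.11999928624739975 [ 0.95647001 -6.14844621  2.29504351] -5.652543768718351 5.3
```

>>> apply_moves(rows=[0.003,0,0,0,0,0,0.006,0,0,0,0,0,0.009,0,0,0,0,0,0.009,0,0,0,0,0])

```text
t: 5.7
tool_pos: [0.5491, -0.0226, 0.12]
tool_rot: [2.504, 1.893, -0.005]
contact_force: [-0.9, -11.6, 3.7]
opening: -0.0001
grip_force: 5.4
```

Run:
```python
from h import *
o=ctrl.get_obs();d=o['tool_pos'][:2]-nest;print(d@ey,o['contact_force'][:2]@ey)
im,P=cam("scene"); np.save("scene.npy",P)
z=P[...,2]; d=P[...,:2]-nest; q=np.stack([d@ex,d@ey,z],-1)*1000
m=(abs(q[...,0])<40)&(q[...,1]>-150)&(q[...,1]<180)
b=m&(z>.085)&(z<.115)&(q[...,1]>20); print("bottle",b.sum(),np.percentile(q[b],[2,50,98],axis=0).round(1).tolist())
cv2.imwrite("pics/s2.png",cv2.resize(im[170:320,200:400],(800,600),interpolation=cv2.INTER_CUBIC))
```

```text
-0.07699847753544051 -11.364407480356485
bottle 229 [[-7.8, 43.1, 85.5], [1.8, 66.7, 95.0], [18.8, 88.7, 108.3]]
```

View pics/s2.png

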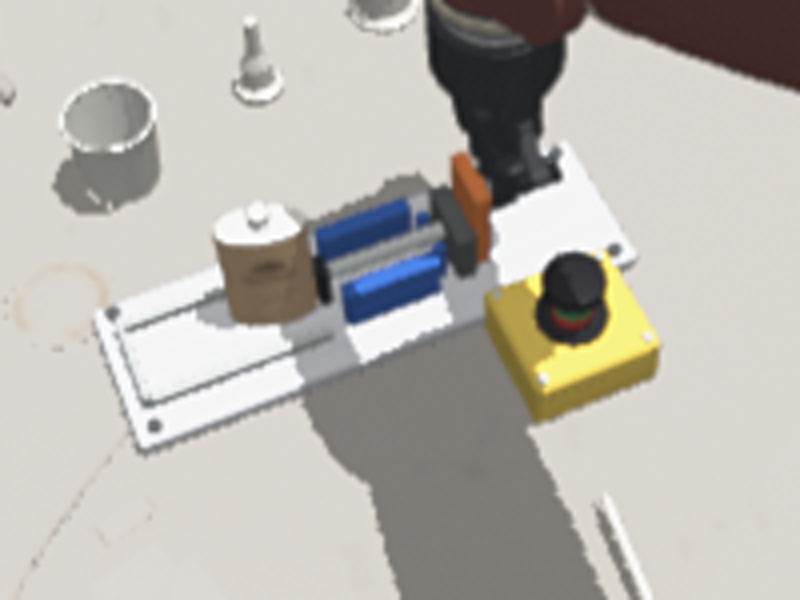

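The ejector is at its stop: the force jumped from 5.7 to 11.4 N. The bottle stands on the outfeed at about (262,262) in the crop, with its back face at y = 43, which matches 70 mm of travel. Now I'll let the ejector spring back.

>>> apply_moves(rows=[0.003,0,0,0,0,0,0.003,0,0,0,0,0,-0.01,0,0,0,0,0,-0.025,0,0,0,0,0,-0.04,0,0,0,0,0,-0.06,0,0,0,0,0,-0.08,0,0,0,0,0,-0.1,0,0,0,0,0,-0.13,0,0,0,0,0,-0.16,0,0,0,0,0,-0.18,0,-0.05,0,0,0,-0.18,0,-0.13,0,0,0,-0.18,0,-0.18,0,0,0,-0.18,0,-0.18,0,0,0])

```text
t: 7.15
tool_pos: [0.5217, -0.1262, 0.2333]
tool_rot: [2.502, 1.889, 0.009]
contact_force: [0.3, 0.1, 1.1]
opening: -0.0001
grip_force: 0.0
```

Run:
```python
from h import *
im,P=cam("scene")
d=P[...,:2]-nest; q=np.stack([d@ex,d@ey,P[...,2]],-1)*1000
m=(abs(q[...,0])<40)&(q[...,1]>20)&(q[...,1]<150)&(q[...,2]>85)&(q[...,2]<115); print("bottle",np.percentile(q[m],[2,50,98],axis=0).round(1).tolist())
hsv=cv2.cvtColor(im,cv2.COLOR_BGR2HSV); m=(hsv[...,0]<18)&(hsv[...,1]>150)&(abs(q[...,0])<40)&(q[...,2]>70)&(q[...,2]<90); print("plate",np.percentile(q[m],[2,50,98],axis=0).round(1).tolist())
# next bottle: stand-off behind so wrist camera (ahead in tool +x) sees it
b=np.array([.456,-.355]); a=np.radians(33.8); tx=np.array([-np.sin(a),np.cos(a)])
row(b-.07*tx,.26,33.8)
print(ctrl.camera_model("wrist")["tool_from_camera"])
```

```text
bottle [[-8.5, 43.0, 86.0], [1.3, 67.2, 94.8], [17.2, 88.5, 108.7]]
plate [[-20.9, -131.7, 70.3], [-5.1, -126.6, 78.7], [13.2, -123.1, 82.8]]
row [-0.4724, 0.0904, -0.0496, 0.0027, 0.0006, -0.5521] t 7.2
[[-4.55307568e-04 -9.46848327e-01 -3.21680026e-01  8.31155771e-02]
 [ 9.99999819e-01 -3.04466228e-04 -5.19224489e-04 -1.07222257e-03]
 [ 3.93686135e-04 -3.21680204e-01  9.46848294e-01 -7.01295874e-02]
 [ 0.00000000e+00  0.00000000e+00  0.00000000e+00  1.00000000e+00]]
```

The ejector is back (plate at -127) and the tested bottle stands still. On to the next bottle.

>>> apply_moves(rows=[-0.44,0.052,-0.05,0,0,-0.552,-0.44,0.052,-0.05,0,0,-0.552,-0.44,0.052,-0.05,0,0,-0.552,-0.44,0.052,-0.05,0,0,-0.552,-0.44,0.052,-0.05,0,0,-0.552,-0.44,0.052,-0.05,0,0,-0.552,-0.44,0.052,-0.05,0,0,-0.552,-0.44,0.052,-0.05,0,0,-0.552,-0.44,0.052,-0.05,0,0,-0.552,-0.44,0.052,-0.05,0,0,-0.552], grip=1)

```text
t: 8.2
tool_pos: [0.4777, -0.3862, 0.2568]
tool_rot: [-1.477, -2.771, -0.002]
contact_force: [-0.2, -0.8, 0.3]
opening: 0.0852
grip_force: 0.0
```

Run:
```python
from h import *
o=ctrl.get_obs(); im,P=cam("wrist"); cv2.imwrite("pics/w2.png",im)
print(o["tool_pos"],o["opening"])
m=(P[...,2]>.078)&(P[...,2]<.106)&(np.hypot(P[...,0]-.456,P[...,1]+.355)<.045)
k,l,s,c=cv2.connectedComponentsWithStats(m.astype(np.uint8)); i=1+s[1:,4].argmax(); q=P[l==i]
r=cv2.minAreaRect((q[:,:2]*1000).astype(np.float32)); print(len(q),r,np.percentile(q[:,2],[2,50,98]))
nk=q[q[:,2]>.096]; print("neck",len(nk),cv2.minAreaRect((nk[:,:2]*1000).astype(np.float32)) if len(nk) else 0)
```

```text
[ 0.47767692 -0.38620291  0.25682836] 0.08524005952072226
2164 ((453.98590087890625, -353.413818359375), (25.004138946533203, 51.5405158996582), 33.94260025024414) [0.08138248 0.08727225 0.09972678]
neck 274 ((454.4789733886719, -353.44769287109375), (12.142264366149902, 12.257707595825195), 33.457271575927734)
```

View pics/w2.png

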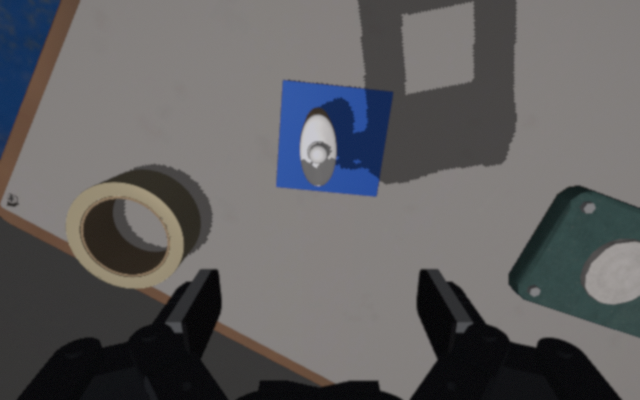

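The wrist view shows the bottle at (319,150), centred in line between the fingers. All cameras agree on about (0.4545, -0.3537) and 33.9°.

```bash
python3 -c "
from h import *
row((.4545,-.3537),.19,33.9); row((.4545,-.3537),.123,33.9)"
```

```text
row [0.0667, -0.0019, 0.1121, 0.0, -0.0008, -0.0003] t 8.25
row [0.0665, -0.0019, 0.2238, 0.0, -0.0008, -0.0003] t 8.25
```

>>> apply_moves(rows=[0.035,-0.002,0.05,0,0,0,0.0665,-0.002,0.11,0,0,0,0.0665,-0.002,0.14,0,0,0,0.0665,-0.002,0.18,0,0,0,0.0665,-0.002,0.21,0,0,0,0.0665,-0.002,0.224,0,0,0,0.0665,-0.002,0.224,0,0,0])

```text
t: 8.95
tool_pos: [0.454, -0.3541, 0.1221]
tool_rot: [-1.477, -2.77, -0.001]
contact_force: [0.2, 0.3, -0.3]
opening: 0.0853
grip_force: 0.0
```

>>> apply_moves(rows=[0,0,0,0,0,0,0,0,0,0,0,0,0,0,0,0,0,0,0,0,0,0,0,0,0,0,0,0,0,0,0,0,0,0,0,0,0,0,0,0,0,0,0,0,0,0,0,0], grip=0, grip_force=30)

```text
t: 9.75
tool_pos: [0.4548, -0.3557, 0.1244]
tool_rot: [1.479, 2.77, -0.0]
contact_force: [0.4, 0.8, 6.0]
opening: 0.0255
grip_force: 30.8
```

```bash
python3 -c "
from h import *
o=ctrl.get_obs(); print(o['opening'],o['grip_force'],o['tool_pos'],o['tool_rot'])
row(nest,.28,-15.87)"
```

```text
0.025452107234493298 30.7968643339791 [ 0.45484378 -0.35565248  0.12439969] [ 1.47884982e+00  2.76999277e+00 -4.83043249e-04]
row [0.4567, 0.5372, -0.2598, 0.0007, 0.0008, 0.552] t 9.75
```

>>> apply_moves(rows=[0,0,-0.03,0,0,0,0,0,-0.09,0,0,0,0,0,-0.16,0,0,0,0.35,0.42,-0.26,0,0,0.552,0.35,0.42,-0.26,0,0,0.552,0.35,0.42,-0.26,0,0,0.552,0.35,0.42,-0.26,0,0,0.552,0.35,0.42,-0.26,0,0,0.552,0.35,0.42,-0.26,0,0,0.552,0.35,0.42,-0.26,0,0,0.552,0.35,0.42,-0.26,0,0,0.552,0.35,0.42,-0.26,0,0,0.552,0.35,0.42,-0.26,0,0,0.552,0.35,0.42,-0.26,0,0,0.552])

```text
t: 11.15
tool_pos: [0.5463, -0.0418, 0.2785]
tool_rot: [-2.508, -1.891, 0.002]
contact_force: [0.3, 0.4, -1.0]
opening: 0.0255
grip_force: 30.2
```

Run:
```python
from h import *
o=ctrl.get_obs(); im,P=cam("wrist"); cv2.imwrite("pics/w3.png",im); np.save("w3.npy",P)
d=o["tool_pos"][:2]-nest; print(d@ex,d@ey,o["tool_pos"],o["opening"],o["grip_force"])
d=P[...,:2]-nest; q=np.stack([d@ex,d@ey,P[...,2]],-1)*1000
hsv=cv2.cvtColor(im,cv2.COLOR_BGR2HSV)
m=(hsv[...,0]>100)&(hsv[...,0]<130)&(hsv[...,1]>120)&(abs(q[...,2]-46)<5)&(abs(q[...,0])<50)&(abs(q[...,1])<60)
k,l,s,c=cv2.connectedComponentsWithStats(m.astype(np.uint8))
for i in range(1,k):
    if s[i,4]>60:
        w=q[l==i]; print(s[i],np.percentile(w,[1,50,99],axis=0).round(1).tolist(),cv2.minAreaRect(w[:,:2].astype(np.float32)))
```

```text
0.0027750220905571623 -0.0962589857982494 [ 0.54634669 -0.04184888  0.27850765] 0.025488261706365808 30.19489228117891
[ 283   27   15   77 1026] [[-27.4, -27.0, 43.6], [-21.8, 2.0, 46.8], [-16.5, 29.3, 48.8]] ((-21.995716094970703, 1.188009262084961), (58.04609680175781, 11.175954818725586), 89.24982452392578)
[ 335   28   15   76 1011] [[14.7, -27.1, 44.1], [20.0, 2.0, 46.9], [25.4, 28.7, 48.7]] ((20.080949783325195, 0.7065677642822266), (57.22352600097656, 11.065821647644043), 89.97797393798828)
```

View pics/w3.png

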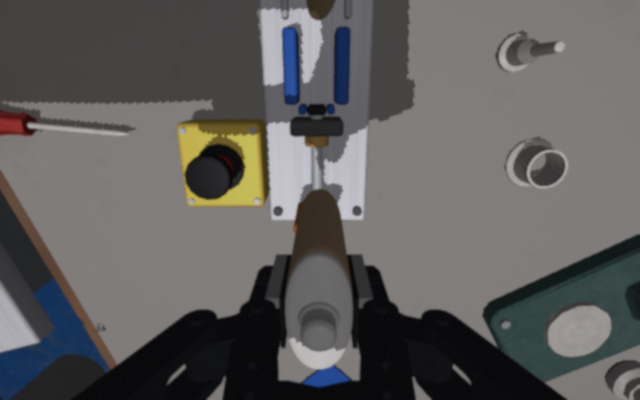

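The wrist view shows the cheeks at (291,65) and (342,65), the ejector sprung back, and the bottle held upright near column 320. The cheek mid is (-0.95, +0.95) mm from my nest. With the grasp offsets, I'll aim at about (-1.6, -0.9) mm.

```bash
python3 -c "
from h import *
t=nest-.0016*ex-.0009*ey
row(t,.27,-15.87);row(t,.175,-15.87)"
```

```text
row [0.1589, -0.0077, 0.0145, -0.0008, 0.0002, -0.0013] t 11.2
row [0.159, -0.0075, 0.1728, -0.0008, 0.0002, -0.0013] t 11.2
```

>>> apply_moves(rows=[0.05,-0.004,0,0,0,0,0.11,-0.0075,0,0,0,0,0.15,-0.0075,0.01,0,0,0,0.159,-0.0075,0.04,0,0,0,0.159,-0.0075,0.08,0,0,0,0.159,-0.0075,0.13,0,0,0,0.159,-0.0075,0.16,0,0,0,0.159,-0.0075,0.173,0,0,0,0.159,-0.0075,0.173,0,0,0,0.159,-0.0075,0.173,0,0,0])

```text
t: 12.2
tool_pos: [0.5693, 0.0518, 0.1767]
tool_rot: [2.507, 1.892, 0.002]
contact_force: [-0.1, 0.2, 0.1]
opening: 0.0255
grip_force: 30.2
```

Run:
```python
from h import *
o=ctrl.get_obs(); d=o["tool_pos"][:2]-nest; print(d@ex,d@ey,o["tool_pos"],o["contact_force"])
im,P=cam("side")
cv2.imwrite("pics/x.png",im)
row(nest-.0016*ex-.0009*ey,.137,-15.87)
```

```text
-0.0007734562907919384 0.00013715642125641635 [0.56929353 0.05184343 0.17672856] [-0.14316045  0.20101953  0.07254068]
row [-0.0021, -0.0019, 0.0671, 0.0016, -0.0004, -0.0004] t 12.25
```

>>> apply_moves(rows=[-0.0015,-0.0012,0.01,0,0,0,-0.0015,-0.0012,0.02,0,0,0,-0.0015,-0.0012,0.03,0,0,0,-0.0015,-0.0012,0.04,0,0,0,-0.0015,-0.0012,0.05,0,0,0,-0.0015,-0.0012,0.055,0,0,0,-0.0015,-0.0012,0.055,0,0,0])

```text
t: 12.95
tool_pos: [0.5676, 0.0518, 0.1421]
tool_rot: [-2.507, -1.893, 0.001]
contact_force: [0.4, -1.0, -1.4]
opening: 0.0255
grip_force: 30.2
```

Run:
```python
from h import *
for i in range(3):
    o=ctrl.get_obs(); d=o["tool_pos"][:2]-nest; print(d@ex,d@ey,o["tool_pos"],o["contact_force"],o["wrist_torque"])
row(nest-.0016*ex-.0009*ey,.1334,-15.87)
```

```text
-0.002395048896163884 -0.00041898396781865204 [0.56758167 0.05175193 0.14205638] [ 0.39755791 -1.0395653  -1.37481031] [-0.03621428 -0.08019784  0.01366708]
-0.002395048896163884 -0.00041898396781865204 [0.56758167 0.05175193 0.14205638] [ 0.39755791 -1.0395653  -1.37481031] [-0.03621428 -0.08019784  0.01366708]
-0.002395048896163884 -0.00041898396781865204 [0.56758167 0.05175193 0.14205638] [ 0.39755791 -1.0395653  -1.37481031] [-0.03621428 -0.08019784  0.01366708]
row [-0.0008, 0.0013, 0.0144, -0.0004, 0.0002, 0.0] t 12.95
```

The bottle is between the cheeks without touching them. I'll lower it to the floor.

>>> apply_moves(rows=[0,0,0.005,0,0,0,0,0,0.009,0,0,0,0,0,0.012,0,0,0,0,0,0.014,0,0,0,0,0,0.014,0,0,0])

```text
t: 13.45
tool_pos: [0.5677, 0.0517, 0.1341]
tool_rot: [-2.507, -1.893, 0.0]
contact_force: [-0.0, -0.6, 0.1]
opening: 0.0257
grip_force: 30.2
```

>>> apply_moves(rows=[0,0,0.001,0,0,0,0,0,0.002,0,0,0,0,0,0.003,0,0,0,0,0,0.003,0,0,0])

```text
t: 13.85
tool_pos: [0.5679, 0.0518, 0.1333]
tool_rot: [-2.507, -1.894, 0.0]
contact_force: [-2.6, -0.9, 5.2]
opening: 0.0259
grip_force: 30.6
```

>>> apply_moves(rows=[0,0,0,0,0,0,0,0,0,0,0,0,0,0,0,0,0,0,0,0,0,0,0,0,0,0,0,0,0,0,0,0,-0.02,0,0,0,0,0,-0.05,0,0,0,0,0,-0.1,0,0,0,0,0,-0.16,0,0,0,0,0,-0.2,0,0,0,0,0,-0.2,0,0,0], grip=0.7)

```text
t: 14.95
tool_pos: [0.57, 0.0517, 0.2588]
tool_rot: [2.502, 1.89, 0.012]
contact_force: [0.8, 0.4, 0.3]
opening: 0.0596
grip_force: 0.0
```

Run:
```python
from h import *
im,P=cam("side"); im2,P2=cam("scene")
a=cv2.resize(im[120:240,250:350],(400,480),interpolation=cv2.INTER_CUBIC); b=cv2.resize(im2[180:300,220:320],(400,480),interpolation=cv2.INTER_CUBIC)
cv2.imwrite("pics/s3.png",np.hstack([a,b]))
bt=nest-.0885*ex-.0845*ey; print(bt); row(bt,.22,-15.87)
```

```text
[ 0.46176621 -0.00557843]
row [-0.1403, -0.1442, 0.0555, 0.0011, -0.0003, -0.0] t 15.05
```

View pics/s3.png

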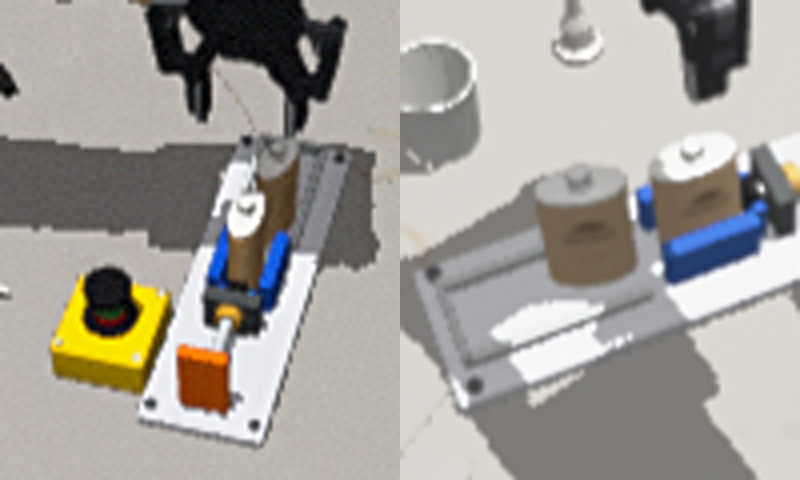

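Both bottles stand upright: the next one in the nest (about (695,190) in the right half), the tested one on the outfeed (585,225). Next is the button, with the fingers shut.

>>> apply_moves(rows=[-0.07,-0.07,0,0,0,0,-0.14,-0.144,0.01,0,0,0,-0.14,-0.144,0.03,0,0,0,-0.14,-0.144,0.055,0,0,0,-0.14,-0.144,0.055,0,0,0,-0.14,-0.144,0.055,0,0,0,-0.14,-0.144,0.055,0,0,0,-0.14,-0.144,0.055,0,0,0], grip=0)

```text
t: 15.85
tool_pos: [0.4626, -0.0052, 0.2202]
tool_rot: [2.506, 1.894, 0.001]
contact_force: [-0.6, 0.1, 0.0]
opening: 0.0002
grip_force: 0.0
```

```bash
python3 -c "
from h import *
o=ctrl.get_obs();print(o['tool_pos'],o['contact_force'],o['opening'])
bt=nest-.0885*ex-.0845*ey;row(bt,.16,-15.87,o)"
```

```text
[ 0.4626028  -0.00515068  0.2201941 ] [-0.6492365   0.10687283  0.04099609] 0.00021624023458891134
row [-0.0011, -0.0012, 0.1003, 0.0006, -0.0001, 0.0005] t 15.85
```

>>> apply_moves(rows=[-0.001,-0.001,0.03,0,0,0,-0.001,-0.001,0.06,0,0,0,-0.001,-0.001,0.085,0,0,0,-0.001,-0.001,0.1,0,0,0,-0.001,-0.001,0.1,0,0,0,-0.001,-0.001,0.1,0,0,0])

```text
t: 16.45
tool_pos: [0.4614, -0.0058, 0.1601]
tool_rot: [2.506, 1.893, 0.001]
contact_force: [-0.1, -0.8, -0.3]
opening: 0.0003
grip_force: 0.0
```

>>> apply_moves(rows=[0,0,0.004,0,0,0,0,0,0.008,0,0,0,0,0,0.012,0,0,0,0,0,0.016,0,0,0,0,0,0.016,0,0,0,0,0,0.016,0,0,0])

```text
t: 17.05
tool_pos: [0.4613, -0.0059, 0.1504]
tool_rot: [2.506, 1.893, 0.001]
contact_force: [0.2, 0.5, 3.2]
opening: 0.0001
grip_force: 1.4
```

The force and the height agree: contact at 0.1536, about 3 mm pressed. The target TCP height is 0.1416.

>>> apply_moves(rows=[0,0,0.004,0,0,0,0,0,0.008,0,0,0,0,0,0.012,0,0,0,0,0,0.0148,0,0,0,0,0,0.0148,0,0,0,0,0,0.0148,0,0,0,0,0,0.0148,0,0,0,0,0,0.0148,0,0,0])

```text
t: 17.85
tool_pos: [0.4614, -0.0059, 0.1416]
tool_rot: [2.506, 1.893, 0.001]
contact_force: [-0.2, 0.3, 6.4]
opening: -0.0002
grip_force: 3.2
```

Run:
```python
from h import *
o=ctrl.get_obs(); print(o["tool_pos"],o["contact_force"],o["t"])
crops=[]
for n,(cx,cy) in (("side",(277,195)),("scene",(343,245))):
    im,P=cam(n)
    crops.append(cv2.resize(im[cy-25:cy+25,cx-20:cx+20],(400,500),interpolation=cv2.INTER_CUBIC))
    d=P[...,:2]-nest; q=np.stack([d@ex,d@ey,P[...,2]],-1)*1000
    r=np.hypot(q[...,0]+88,q[...,1]+85); m=(r<16)&(q[...,2]>50)&(q[...,2]<78); print(n,m.sum(),np.percentile(q[m][:,2],[10,50,75,90]))
    b=(abs(q[...,0])<16)&(q[...,2]>80)&(q[...,2]<115)&(abs(q[...,1])<130)&(q[...,1]>-40); print(np.percentile(q[b],[2,98],axis=0).round(0).tolist())
cv2.imwrite("pics/b.png",np.hstack(crops))
```

```text
[ 0.46135113 -0.00589441  0.14157913] [-0.19554022  0.30537622  6.40568123] 17.85
side 32 [67.25472884 69.26097688 70.68458046 75.91515477]
[[-9.0, -28.0, 81.0], [15.0, 80.0, 108.0]]
scene 51 [66.27481595 67.98576274 69.6794781  74.60116476]
[[-15.0, -20.0, 81.0], [14.0, 88.0, 108.0]]
```

View pics/b.png

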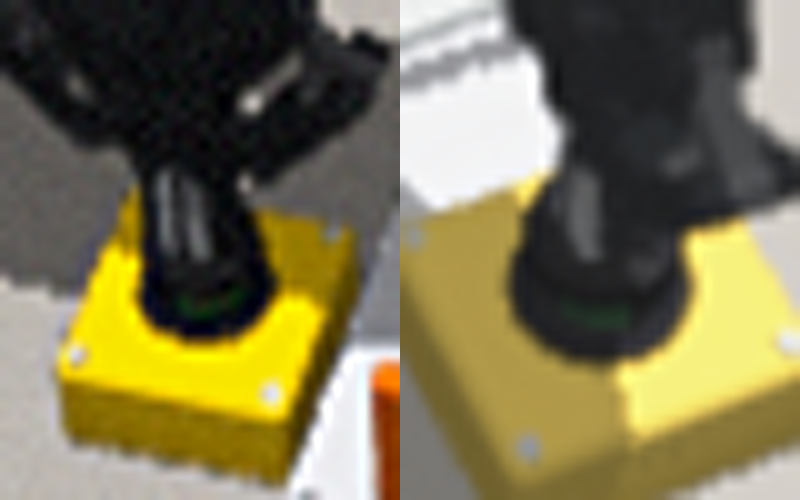

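The green band meets the collar at (205,300) and (600,312). The head top is at about 69 mm and the force is 6.4 N, so the button is pressed about 12 mm. Both bottles are upright, so I'm handing in.

```bash
python3 -c "
from station import ctrl
print(ctrl.finish_job())"
```

```text
the job is handed in; nothing more can be done
None
```

The job is handed in at about 18 s: the tested bottle stands on the outfeed, the ejector sprang back, the next bottle stands released in the nest, and the button is held about 12 mm down at mid-green; the judge's verdict was not shown.

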